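# Start the finds-bench dust extractor past its sliding lock tab

## Task

Start the dust extractor on the finds bench: on its grey control box, slide the yellow lock tab all the way along its rails, over to the end with the yellow patch, so that the green button beneath it lies free, then press the green button fully down and let it spring back. Leave the other box with the blue tab as it is, and do not tip or shift the small terracotta jug.

Things in the scene. Friction and masses are not known exactly. Their poses are not given: they have to be found in the camera images.
- extractor_fin (a point): Centre of the top edge of the upright fin on the yellow lock tab, 116 mm above the table. Fin: 12 mm thick along the rails (y), 40 mm wide (x), 26 mm high, on a plate 82 (x) by 54 (y) by 4 mm, its top 90 mm above the table. Site axes are the box's: z up, tab slides towards +y. Fixed grey box: 120 (x) by 200 (y) mm, 60 mm high, turned up to 30 degrees.
- extractor_tab (a joint): Slide of the yellow tab in m: 0 fully over the button, 0.07 at its far stop (yellow patch end), the button wholly free. It grows as the fin moves towards the point's +y. Friction about 1.5 N, no spring: it stays where it is left. It starts between 0 and 0.008.
- extractor_button_top (a point): Centre of the top of the green button, 36 mm across, 84 mm above the table when up; axes as the box. Hidden under the yellow tab at first. It lies between the two rails (62 mm clear between them, tops 86 mm above the table); a black collar 52 mm across surrounds it, 12 mm below its top.
- extractor_button (a joint): Press of the green button in m: 0 up, 0.008 fully down (straight down). A spring returns it; starting it takes about 1.5 N, fully down about 5 N.
- turntable_fin (a point): Centre of the top edge of the fin on the blue tab of the other control box, which is alike in shape and size but has a blue tab and blue patch (a red button is hidden under it). To be left where it is.
- jug: Small loose terracotta jug with one handle, 140 mm high, 92 mm across, standing on the table between and beyond the two boxes; origin at the centre of its underside, z up. To be left standing.

How it is judged (in metres and radians):
On the way, in this order (a step that is already met when the one before it is completed fails the run):
1. the yellow tab is slid aside to within 15 mm of its far stop, the green button still up (value of joint extractor_tab above 0.055 m and value of joint extractor_button below 0.003 m), for 0.2 s.
2. the green button is pressed down (more than 5 mm of its 8 mm) with the tab aside (value of joint extractor_tab above 0.055 m and value of joint extractor_button above 0.005 m), for 0.05 s.
At the end, for the whole second after the job is handed in: The yellow tab rests within 15 mm of its far stop (joint above 0.055), the green button has been pressed and is back up (below 2 mm), the blue tab is within 12 mm of its start, and the jug stands upright (within 11 degrees) and within 30 mm of its start (value of joint extractor_tab above 0.055 m and value of joint extractor_button below 0.002 m and distance of turntable_fin from where it was at the start of the episode below 0.012 m and distance of jug from where it was at the start of the episode below 0.03 m and angle between jug's own z axis and vertical below 0.2 rad); the robot touches nothing.
It fails at once if the blue tab of the other box is moved by more than 12 mm (distance of turntable_fin from where it was at the start of the episode above 0.012 m).
It fails at once if the jug is tipped over or shifted by more than 30 mm (angle between jug's own z axis and vertical above 0.4 rad or distance of jug from where it was at the start of the episode above 0.03 m).
It also fails if it takes over 38 s, if anything falls off the work surface, if the arm or the gripper's body presses on something with over 40 N, if the wrist force passes 120 N, or if a joint passes its speed limit or range.

## Robot

A 6-joint arm with a two-finger parallel gripper is mounted at the origin on the work surface. World frame = base frame: x ahead of the robot, y to its left, z up, the work surface at z = 0. Lengths are in mm, angles in rad, forces in N, time in s.
With the tool pointing down it reaches from about 375 to 975 mm from the base axis. Payload 3.8 kg.
Tool frame: the origin (TCP) lies midway between the tips of the shut fingers; the grasp point (between the pads) lies 19 mm behind it; z points along the fingers, y is the direction in which the jaws open and shut (so a half turn about z gives the same grasp; the last joint's range is limited). The gripper opens to 85 mm and grips with 20 to 120 N. Pads are 22 mm wide; open, the fingers measure 114 mm over their backs; the gripper's body (76 mm by 85 mm) begins 54 mm behind the grasp point. The pads swing forward as they close: fully open they stand 13 mm farther back than shut.
Start: joints at [1.281, 0.264, 1.604, -0, 1.274, -0.037], TCP at [168.826, 653.541, 231.28] pointing down, gripper open.
Joint ranges: [-2.63, 2.63], [-0.94, 2.18], [0.31, 2.57], [-1.31, 4.45], [0, 2.66], [-2.55, 2.55]. Speed limits (rad/s): [2.57, 2.57, 3.14, 3.14, 3.14, 3.14].

## Interface

Orientations are given as a 3x3 rotation matrix whose columns are the frame's x, y, z axes.
In Python, from plant import manip, effector, observe, viewer gives the robot as it stands. Calls block until the motion is done:
- manip.goto(position, orientation): joint-space move of the TCP to a pose.
- manip.move_linear(position, ori=None, vel=150): straight line of the TCP; ori=None keeps the orientation; vel is the mean speed in mm/s.
- manip.goto_joints(angles): joint-space move.
- effector.gripper_open() and effector.grab(grip_force=None): open the fingers fully, or close them until they stop; grip_force is the grip in N (None keeps the last).
- manip.dwell(seconds).
- manip.ik(position, orientation): joint angles nearest the present ones, or None.
- observe(): the state.
- viewer.read_camera(name): name is "scene" or "top" or "wrist"; returns a dict with "color" (480x640x3 uint8, red, green, blue), "intrinsics" (3x3 intrinsics, pixels), "dist" ([k1, k2, p1, p2, k3] as OpenCV has them; the pictures are not rectified), "R" (3x3) and "t" (3): a world point X has camera coordinates R X + t. Camera axes: x right, y down, z forward; pixel columns grow to the right and rows downward; lengths in mm; the calibration is good to about 2 mm. A picture is of the moment at which its call begins. There is no depth.
A pose or a line that the arm cannot do raises manip.PlanningError and nothing moves.
- manip.finish_job(): hands the job in, once; it reports no verdict.
The state is a dict: "time_s": time; "joint_pos": joint angles; "joint_velocities": joint speeds; "joint_torque": joint torques, N m; "tool_pos": TCP position; "eef_rot": TCP orientation; "ft_force": force on the tool from outside, world axes, zero at the start; "wrist_torque": the same for the moment, N m; "finger_gap": opening from 0.0 (shut) to 1.0 (fully open).
Only numpy, scipy, OpenCV 4.12 (cv2) and the standard library are available. Lean on these libraries where they do the work, as an engineer would, in place of code of your own. Each camera call takes 0.05 s, during which the arm holds its last target. There are 200 camera calls.

## Working session

There is one attempt and no reset: what is moved stays moved. The work goes in short steps, each a Python script; the robot and the scene stay as the last script left them, time stands still between calls to the robot, and variables do not carry over. Pictures are saved under pics/ and viewed, about 8 in all and at most 12, crops included, and the job is handed in when it is done.

```bash
mkdir -p pics; python3 - <<'E'
from plant import manip, effector, observe, viewer
import cv2, pickle
d={}
for n in ("scene","top"):
    c=viewer.read_camera(n); d[n]=c
    cv2.imwrite(f"pics/{n}1.png",c["color"][:,:,::-1])
    print(n,c["intrinsics"],c["dist"],c["R"],c["t"])
pickle.dump(d,open("cams.pkl","wb"))
s=observe();print(s)
E
```

```text
scene [[437.87421767   0.         323.17050678]
 [  0.         437.87421767 239.00867903]
 [  0.           0.           1.        ]] [0.01454995 0.         0.         0.         0.        ] [[-0.18495992  0.98272237  0.00682476]
 [ 0.59895461  0.1182306  -0.79200688]
 [-0.77912977 -0.14240181 -0.61047401]] [ 144.74460862 -285.0121131  1185.15384131]
top [[449.91326845   0.         323.66658797]
 [  0.         449.91326845 243.72699886]
 [  0.           0.           1.        ]] [0.0085711 0.        0.        0.        0.       ] [[-0.009414   -0.99860863  0.05188631]
 [-0.99530226  0.00435748 -0.09671832]
 [ 0.09635766 -0.05255307 -0.99395844]] [-49.82404304 607.35196823 670.19945683]
{'time_s': 0.1, 'joint_pos': array([ 1.28108035e+00,  2.64709798e-01,  1.60523051e+00, -3.37458377e-06,
        1.27366103e+00, -3.68585752e-02]), 'joint_velocities': array([ 0.00010303, -0.00273353, -0.00414511,  0.00046839,  0.00040108,
        0.00045656]), 'joint_torque': array([ 1.81309917e-05, -5.16709435e+01, -3.68587017e+01, -3.85327064e-05,
        6.22061067e-03, -8.66882971e-06]), 'tool_pos': array([168.65790561, 652.92615835, 230.06868186]), 'eef_rot': array([[-9.68201764e-01,  2.50169980e-01, -5.70747844e-04],
       [ 2.50170621e-01,  9.68199851e-01, -1.92589113e-03],
       [ 7.07978314e-05, -2.00743553e-03, -9.99997983e-01]]), 'ft_force': array([ 0.00274588, -0.81862508, -0.31939837]), 'wrist_torque': array([ 0.03645148, -0.00898378,  0.04639581]), 'finger_gap': 1.0027226637661413}
```

View pics/top1.png

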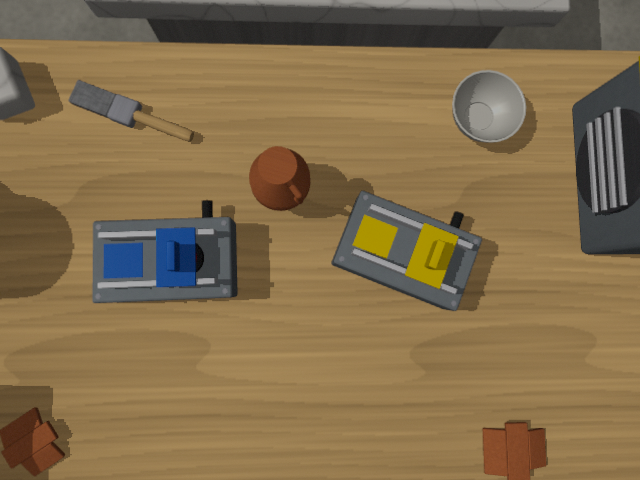

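View pics/scene1.png

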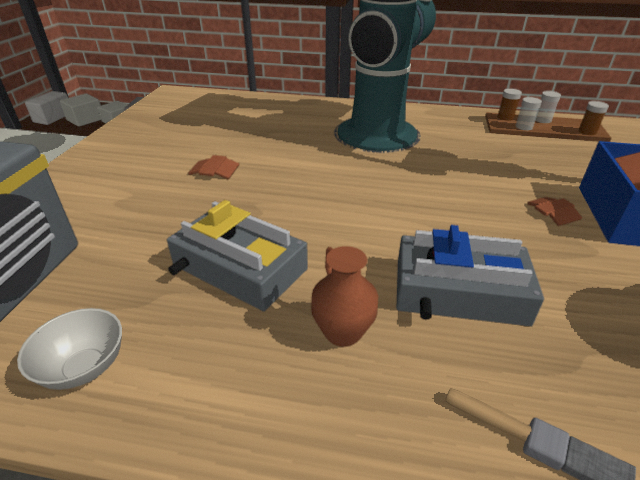

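Top view: the yellow box has its corners near (365,192), (480,238), (456,309) and (333,265). The fin is near (438,255), the patch is at (375,237), so the tab slides left in the image. The jug is near (280,180), and the blue box is well to the left. I'll zoom in for the fin edges.

```bash
cat > h.py <<'E'
import numpy as np, cv2, pickle
def onplane(c,uv,z):
    """pixels (n,2) -> world points on plane(s) of height z"""
    uv=np.asarray(uv,float).reshape(-1,1,2)
    n=cv2.undistortPoints(uv,c["intrinsics"],np.array(c["dist"])).reshape(-1,2)
    R,t=np.array(c["R"]),np.array(c["t"])
    d=np.c_[n,np.ones(len(n))]@R; o=-R.T@t
    return o+d*((z-o[2])/d[:,2])[:,None]
def proj(c,X):
    return cv2.projectPoints(np.asarray(X,float).reshape(-1,1,3),cv2.Rodrigues(np.array(c["R"]))[0],np.array(c["t"]),c["intrinsics"],np.array(c["dist"]))[0].reshape(-1,2)
E
python3 - <<'E'
from h import *
d=pickle.load(open("cams.pkl","rb"))
a=cv2.resize(d["top"]["color"][185:315,325:490,::-1],None,fx=4,fy=4,interpolation=cv2.INTER_CUBIC)
cv2.imwrite("pics/z.png",a)
c=d["top"]
P=onplane(c,[(365,192),(480,238),(456,309),(333,265)],60);print(P, [np.linalg.norm(P[i]-P[i-1]) for i in range(4)],P.mean(0))
E
```

```text
[[ 682.69692794 -115.98312448   60.        ]
 [ 611.8648456  -290.57672758   60.        ]
 [ 505.37975054 -249.39726402   60.        ]
 [ 572.30974721  -66.07229755   60.        ]] [np.float64(121.14627651488343), np.float64(188.41472906824592), np.float64(114.17015235167791), np.float64(195.1606204773576)] [ 593.06281783 -180.50735341   60.        ]
```

View pics/z.png

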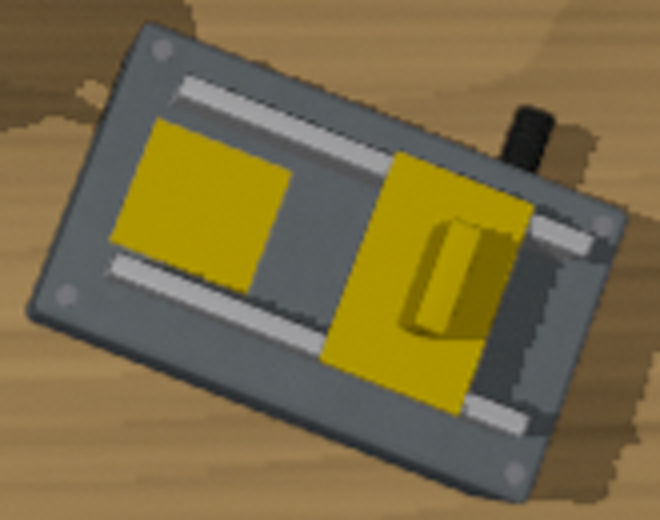

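```bash
python3 - <<'E'
from h import *
d=pickle.load(open("cams.pkl","rb"));c=d["top"]
f=lambda L,z:onplane(c,np.array(L)/4+np.array([325,185])-.375,z)
for n,L,z in (("fin",[(457,219),(480,228),(440,333),(418,325)],116),("plate",[(395,152),(535,205),(462,415),(320,360)],90),("box",[(150,22),(627,212),(520,497),(32,312)],60)):
    P=f(L,z); e=[np.linalg.norm(P[i]-P[i-1]).round(1) for i in range(4)]
    y=(P[0]+P[3]-P[1]-P[2]); x=(P[0]+P[1]-P[2]-P[3])
    print(n,P.mean(0),e,"yaw from y:",np.degrees(np.arctan2(-y[0],y[1])),"from x:",np.degrees(np.arctan2(x[1],x[0])))
r=f([(180,92),(590,243),(525,425),(112,265)],86);print("rail dirs",[np.degrees(np.arctan2(-(a-b)[0],(a-b)[1])) for a,b in((r[0],r[1]),(r[3],r[2]))])
s=d["scene"]; print(proj(s,f([(449,276)],116)))
cv2.imwrite("pics/s.png",cv2.resize(s["color"][190:310,150:320,::-1],None,fx=4,fy=4,interpolation=cv2.INTER_CUBIC))
E
```

```text
fin [ 584.27910737 -205.95805187  116.        ] [np.float64(39.5), np.float64(8.6), np.float64(39.4), np.float64(8.1)] yaw from y: -21.00941161502663 from x: -22.47259597965033
plate [ 583.97655735 -206.41117087   90.        ] [np.float64(80.5), np.float64(54.4), np.float64(81.0), np.float64(54.5)] yaw from y: -21.269004769896735 from x: -21.39767942348242
box [ 594.8611995  -179.31313248   60.        ] [np.float64(119.0), np.float64(195.3), np.float64(116.1), np.float64(194.9)] yaw from y: -21.565395637553372 from x: -22.904512843833672
rail dirs [np.float64(-20.48798257516362), np.float64(-21.525207377682104)]
[[218.1260263 206.3670684]]
```

View pics/s.png

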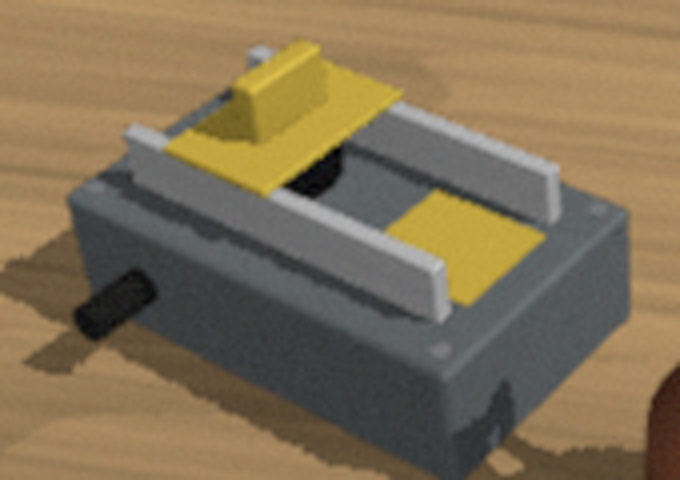

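Fin top is at (584,-206) with yaw about -21.3°, and both cameras agree: predicted (218,206), seen (219.5,207). I'll shut the fingers and push the fin from its -y side, checking the force as I go.

```bash
cat >> h.py <<'E'
yaw=np.radians(-21.3)
bx=np.array([np.cos(yaw),np.sin(yaw),0]); by=np.array([-np.sin(yaw),np.cos(yaw),0]); bz=np.array([0,0,1.])
ORI=np.c_[by,np.cross(-bz,by),-bz]      # tool x along the rails, pointing down
fin=np.array([584.2,-206.2,0])
E
python3 - <<'E'
from h import *
from plant import manip, effector, observe, viewer
effector.grab(20)
P=lambda o,z: fin+o*by+z*bz
manip.goto(P(-40,180),ORI)
manip.move_linear(P(-40,99),vel=150)
f0=observe()["ft_force"]; print(observe()["time_s"],observe()["tool_pos"],f0)
manip.move_linear(P(-22,99),vel=80)
for o in [0,20,40,44,46,48,50,52,54,56,58]:
    manip.move_linear(P(o,99),vel=60)
    s=observe(); F=s["ft_force"]-f0
    print(o,s["time_s"],((s["tool_pos"]-fin)@by).round(1),F.round(1),(F@by).round(1))
    if F@by<-8: break
E
```

```text
4.9917 [ 570.20244397 -243.58285836   99.51152453] [-0.09332881 -0.23577475  0.4803867 ]
0 5.8833 0.6 [ 0.7  0.7 -0.8] 0.9
20 6.3667 20.7 [0.5 0.5 0.2] 0.6
40 6.85 40.7 [ 0.3  0.  -0.2] 0.1
44 7.1 44.3 [-0.  -0.5 -0.9] -0.5
46 7.35 46.0 [ 0.5 -0.1  0.6] 0.1
48 7.6 46.2 [-2.6 -5.7 -0.4] -6.2
50 7.85 46.4 [ -4.  -10.9  -0.6] -11.6
```

Contact force rose at an offset of 46 mm, which is consistent with the far stop. I'll back off, lift and look.

```bash
python3 - <<'E'
from h import *
from plant import manip, effector, observe, viewer
P=lambda o,z: fin+o*by+z*bz
manip.move_linear(P(38,99),vel=100)
manip.move_linear(P(-35,210),vel=250)
out=[];d={}
for n in("top","wrist"):
    c=viewer.read_camera(n);d[n]=c
    im=c["color"][:,:,::-1]
    if n=="top": im=cv2.resize(im[165:325,320:500],None,fx=3,fy=3,interpolation=cv2.INTER_CUBIC)
    out.append(cv2.resize(im,None,fx=480/im.shape[0]*.62,fy=480/im.shape[0]*.62))
cv2.imwrite("pics/b.png",np.hstack(out)); cv2.imwrite("pics/w.png",d["wrist"]["color"][:,:,::-1])
pickle.dump(d,open("cams2.pkl","wb"));print(observe()["time_s"],out[0].shape)
E
```

```text
8.9 (298, 335, 3)
```

View pics/b.png

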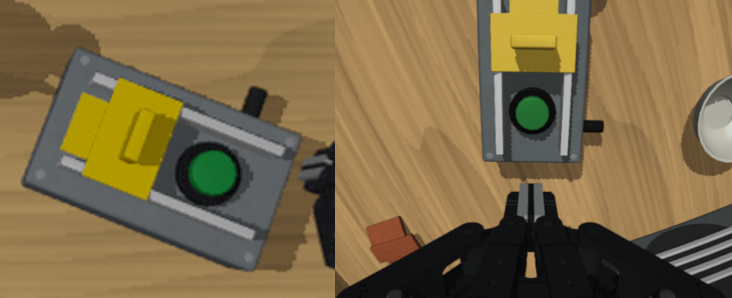

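View pics/w.png

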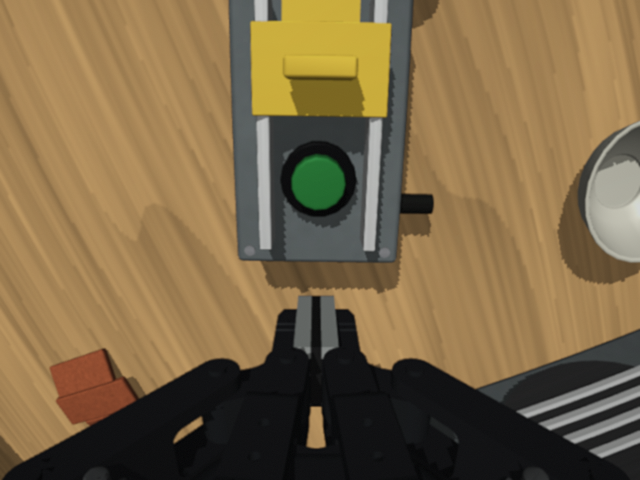

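The tab is fully aside. The green button lies free, near (318,180) in the wrist view, and the tab plate clears it. I'll locate the button in both cameras, then press.

```bash
python3 - <<'E'
from h import *
from plant import manip, effector, observe, viewer
d=pickle.load(open("cams2.pkl","rb")); B=[]
for n,c in d.items():
    h=cv2.cvtColor(c["color"],cv2.COLOR_RGB2HSV)
    m=cv2.inRange(h,(50,120,50),(85,255,255))
    k,l,st,ce=cv2.connectedComponentsWithStats(m); i=1+st[1:,4].argmax()
    b=onplane(c,[ce[i]],84)[0]; B.append(b); print(n,st[i],b.round(1),"rel fin start x,y:",((b-fin)@bx).round(1),((b-fin)@by).round(1))
assert np.linalg.norm(B[0]-B[1])<8
b=np.mean(B,0); b[2]=0
manip.move_linear(b+130*bz,vel=150)
manip.move_linear(b+90*bz,vel=100)
f0=observe()["ft_force"]
for z in np.arange(86,70,-1.5):
    manip.move_linear(b+z*bz,vel=40)
    s=observe(); F=s["ft_force"]-f0
    print(z,s["tool_pos"][2].round(2),F.round(1))
    if F[2]>12: break
manip.dwell(.2); cc=viewer.read_camera("scene"); print(observe()["time_s"])
manip.move_linear(b+130*bz,vel=100)
manip.move_linear(b-55*by+230*bz,vel=250); manip.dwell(.3)
c=[viewer.read_camera("top"),viewer.read_camera("scene")]
r=lambda im:cv2.resize(im[:,:,::-1],None,fx=2.2,fy=2.2)
cv2.imwrite("pics/e.png",np.hstack([r(c[0]["color"][165:325,260:420+60]) ,r(c[1]["color"][185:345,150:290])]))
cv2.imwrite("pics/e2.png",c[0]["color"][:,:,::-1]);pickle.dump(c,open("cams3.pkl","wb"))
print(observe()["time_s"],observe()["ft_force"])
E
```

```text
top [421 246  26  24 507] [ 581. -211.   84.] rel fin start x,y: -1.2 -5.6
wrist [ 291  154   55   56 2353] [ 581.7 -211.7   84. ] rel fin start x,y: -0.3 -6.0
86.0 86.36 [ 1.   0.4 -1.1]
84.5 84.58 [ 0.1  0.6 -1. ]
83.0 83.32 [-0.7  0.9  0. ]
81.5 81.73 [0.3 0.7 0.9]
80.0 80.16 [0.7 0.2 2.8]
78.5 78.67 [0.8 0.7 3.2]
77.0 77.17 [ 0.6 -0.3  3.6]
75.5 76.06 [-0.   1.1  5.5]
74.0 75.9 [-2.4  2.1 13.3]
12.6667
14.3833 [-0.69541855  0.07643995 -0.00802716]
```

View pics/e2.png

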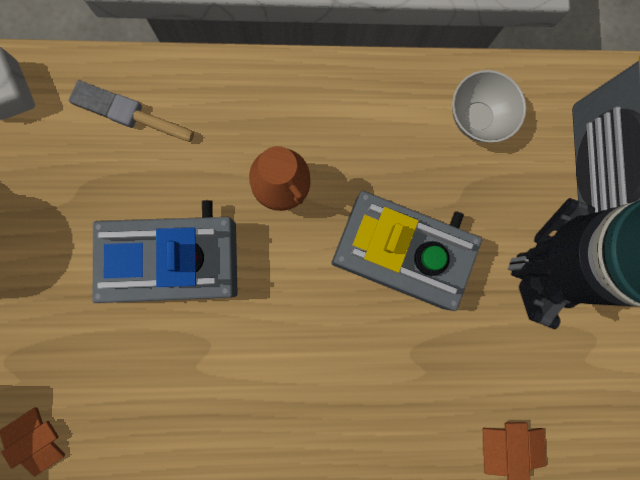

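The press bottomed out at z ≈ 76 mm (8 mm of travel, 13 N) and the arm is clear. In the picture the tab is at the patch end around (392,240). The jug at (280,180) and the blue tab at (175,257) look unchanged. Handing in.

```bash
python3 - <<'E'
from h import *
from plant import manip
c=pickle.load(open("cams3.pkl","rb"))[0]; a=pickle.load(open("cams.pkl","rb"))["top"]
g=onplane(c,[(399.5,238.5)],116)[0]; print("fin travel",((g-fin)@by).round(1))
dd=cv2.absdiff(c["color"],a["color"]).max(2); print("changed px jug/blue:",(dd[140:215,245:315]>40).sum(),(dd[195:305,90:240]>40).sum())
manip.finish_job()
E
```

```text
fin travel 56.0
changed px jug/blue: 0 0
the job is handed in; nothing more can be done
```

I slid the yellow tab aside by pushing its fin with the shut fingers, then pressed the green button, backed off clear and handed the job in. `finish_job` gave no verdict, so the result is judged from my own checks.

- **Tab:** the push met a firm stop (force rose from about 0 to 11.6 N), which I took to be the far stop. The button came out 5.8 mm behind the fin's first position, so the tab started at about 6 mm.
- **Tab, disagreeing check:** reading the fin by hand in the last picture gives 56 mm of travel, so the tab is at about 62 mm. The stop should be at 70 mm and the finger position suggests about 63 to 64 mm plus the start, so the two don't fully agree. The fin pixel was read by eye, to a few mm. Both are above the 55 mm needed.
- **Button:** it bottomed out at z ≈ 76 mm, its full 8 mm of travel. The force was 5.5 N as it reached bottom and 13 N at the end. It looks free in the last picture, but I did not measure that it came fully back up.
- **Jug and blue box:** comparing the first and last top pictures showed no changed pixels around either one.
- **Arm and time:** the wrist force was about 0.7 N at the end, and the clock stood at 14.4 s of the 38 s allowed.

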